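# Set out the sample tubes on their colour-coded stands

### The job

Set out the samples for the photometer: stand each of the four coloured sample tubes upright in the recess of the stand of its own colour. The blue one is the reference and must be in its place before any other tube is put on its stand; the rest may follow in any order. Do not knock any tube over, and leave the rubber stopper and the lying grey vial where they are.

Things in the scene. Friction and masses are not known exactly. Their poses are not given: they have to be found in the camera images.
- tube_blue: a blue capped sample tube, all blue, 68 mm high, standing upright on the bench on its wider cap foot (24.5 mm across, up to 18 mm high; the body above it is 22 mm across, rounded off over the top 8 mm); about 30 g, plain plastic. Grasp it from above across the body, 30 to 55 mm up. Origin at the centre of its underside, z axis up along the tube. It is the reference and goes first.
- tube_red: a red capped sample tube, all red, 68 mm high, standing upright on the bench on its wider cap foot (24.5 mm across, up to 18 mm high; the body above it is 22 mm across, rounded off over the top 8 mm); about 30 g, plain plastic. Grasp it from above across the body, 30 to 55 mm up. Origin at the centre of its underside, z axis up along the tube.
- tube_yellow: a yellow capped sample tube, all yellow, 68 mm high, standing upright on the bench on its wider cap foot (24.5 mm across, up to 18 mm high; the body above it is 22 mm across, rounded off over the top 8 mm); about 30 g, plain plastic. Grasp it from above across the body, 30 to 55 mm up. Origin at the centre of its underside, z axis up along the tube.
- tube_green: a green capped sample tube, all green, 68 mm high, standing upright on the bench on its wider cap foot (24.5 mm across, up to 18 mm high; the body above it is 22 mm across, rounded off over the top 8 mm); about 30 g, plain plastic. Grasp it from above across the body, 30 to 55 mm up. Origin at the centre of its underside, z axis up along the tube.
- stand_blue: the blue sample stand: a round blue plastic saucer fixed to the bench, 64 mm across and 12 mm high, with a flat dark-floored recess about 44 mm across for one tube; the recess floor lies 5 mm above the bench, the rim 7 mm above that floor. Origin at the centre of its underside, level with the bench.
- stand_red: the red sample stand: a round red plastic saucer fixed to the bench, 64 mm across and 12 mm high, with a flat dark-floored recess about 44 mm across for one tube; the recess floor lies 5 mm above the bench, the rim 7 mm above that floor. Origin at the centre of its underside, level with the bench.
- stand_yellow: the yellow sample stand: a round yellow plastic saucer fixed to the bench, 64 mm across and 12 mm high, with a flat dark-floored recess about 44 mm across for one tube; the recess floor lies 5 mm above the bench, the rim 7 mm above that floor. Origin at the centre of its underside, level with the bench.
- stand_green: the green sample stand: a round green plastic saucer fixed to the bench, 64 mm across and 12 mm high, with a flat dark-floored recess about 44 mm across for one tube; the recess floor lies 5 mm above the bench, the rim 7 mm above that floor. Origin at the centre of its underside, level with the bench.
- stopper: a dark red rubber stopper, a tapered plug 25 mm across and 24 mm high, loose on the bench among the tubes; not a tube, leave it where it is. Origin at the centre of its underside.
- vial: a dark grey specimen vial with a black cap, 68 mm long and 25 mm thick, lying loose on the bench among the tubes; not one of the coloured tubes, leave it where it is. Origin under its middle, level with the bench as it lies; its long axis is its own y axis.
Mind the look-alikes: they are no part of the job. Several things have the shape of the stand_green; the one meant has the colours described above.

How it is judged (in metres and radians):
On the way:
1. the blue tube stands in the blue stand while no other tube is yet on its own stand (horizontal distance between tube_blue and stand_blue below 0.015 m and z of tube_blue in the frame of stand_blue below 0.01 m and angle between tube_blue's own z axis and vertical below 0.12 rad and linear speed of tube_blue below 0.02 m/s and horizontal distance between tube_red and stand_red above 0.03 m and horizontal distance between tube_yellow and stand_yellow above 0.03 m and horizontal distance between tube_green and stand_green above 0.03 m), for 0.2 s.
At the end, for the whole second after the job is handed in: each of the four tubes stands in the recess of the stand of its own colour: upright within 0.12 rad, within 15 mm of the stand's centre, its foot down on the recess floor (no more than 10 mm above the bench), at rest (horizontal distance between tube_blue and stand_blue below 0.015 m and z of tube_blue in the frame of stand_blue below 0.01 m and angle between each of tube_blue, tube_red, tube_yellow, tube_green's own z axis and vertical below 0.12 rad and linear speed of each of tube_blue, tube_red, tube_yellow, tube_green below 0.02 m/s and horizontal distance between tube_red and stand_red below 0.015 m and z of tube_red in the frame of stand_red below 0.01 m and horizontal distance between tube_yellow and stand_yellow below 0.015 m and z of tube_yellow in the frame of stand_yellow below 0.01 m and horizontal distance between tube_green and stand_green below 0.015 m and z of tube_green in the frame of stand_green below 0.01 m); the robot touches nothing.
It fails at once if the stopper was moved by more than 20 mm (distance of stopper from where it was at the start of the episode above 0.02 m).
It fails at once if the grey vial was moved by more than 20 mm (distance of vial from where it was at the start of the episode above 0.02 m).
It fails at once if a tube was knocked over (angle between any of tube_blue, tube_red, tube_yellow, tube_green's own z axis and vertical above 0.8 rad).
It also fails if it takes over 93 s, if anything falls off the work surface, if the arm or the gripper's body presses on something with over 40 N, if the wrist force passes 120 N, or if a joint passes its speed limit or range.

### The arm

A 6-joint arm with a two-finger parallel gripper is mounted at the origin on a cart in front of the work surface, level with it; the furniture and walls round the work are solid. World frame = base frame: x ahead of the robot, y to its left, z up, the work surface at z = 0. Lengths are in mm, angles in rad, forces in N, time in s.
With the tool pointing down it reaches from about 400 to 925 mm from the base axis. Payload 12.5 kg.
Tool frame: the origin (TCP) lies between the finger pads; the fingertips stand 14 mm ahead of it and the grasp point (between the pads) lies 5 mm behind it; x points along the fingers, y is the direction in which the jaws open and shut, and the axes are right-handed (so a half turn about x gives the same grasp; the last joint's range is limited). The gripper opens to 95 mm and grips with 3 to 60 N. Pads are 20 mm wide; open, the fingers measure 119 mm over their backs; the gripper's body (75 mm by 180 mm) begins 59 mm behind the grasp point.
Start: joints at [1.223, 0.491, 1.559, -0, 1.092, -0.106], TCP at [149.638, 606.839, 228.661] pointing down, gripper open.
Joint ranges: [-3.1, 3.1], [-0.84, 2.19], [0.05, 2.79], [-1.13, 4.28], [0.06, 2.93], [-2.69, 2.69]. Speed limits (rad/s): [2.22, 2.22, 2.79, 3.14, 3.14, 3.14].

### API

Orientations are given as [roll, pitch, yaw] about the fixed x, y, z axes, in that order (R = Rz(yaw) Ry(pitch) Rx(roll)).
In Python, from cell import env, cams gives the robot as it stands.
- The arm moves only by the tool carry_out, never from a script. Its arguments are lists of equal length, an entry for each row: "grip": the closure, from -1 (fully open) to 1 (shut); "linear": the shift along the tool's x, y, z scaled (see below), a list of three; "turn": the turn about the tool's x scaled (see below). In form: {"grip": [grip, ...], "linear": [[tx, ty, tz], ...], "turn": [turn, ...]}. A call has 1 to 5 rows; each row shifts and turns the commanded pose from where the row before left it, along the tool's axes as they then stand; what a row does not reach is not made up. The controller multiplies each number of a shift by 0.5 m and each number of a turn by 180 degrees. A row lasts 1/10 s, in which the tool goes at most 50 mm and 8.59 degrees, less where a joint would pass 70% of its speed; a pose out of reach is approached as far as the arm can. A call with a number of a shift or a turn outside -1 to 1 is refused whole. A call with a gripper value outside its range is refused whole. The fingers move at their own pace and stop on an object; the grip force is fixed at half the most. Time passes only in rows, so rows that do not move let the fingers close. It gives the time, the measured TCP pose, the force and the opening at its end, in the units of the state.
- env.state(): the state, without advancing time (a new reading comes with each control period).
- cams.read_camera(name): name is "scene" or "top" or "wrist"; returns the picture (400x640x3 uint8, blue, green, red); there is no depth.
- cams.camera_info(name): a dict with "fx", "fy", "cx", "cy" (pixels), "view" (4x4, takes a point from world to camera coordinates). Camera axes: x right, y down, z forward; pixel columns grow to the right and rows downward; lengths in mm; the calibration is good to about 2 mm. A picture is of the moment at which its call begins: read the wrist's pose just before it. camera_info takes no time and is no camera call; for the wrist camera it gives the pose at the moment of the call.
- env.job_done(): hands the job in, once; it reports no verdict.
The state is a dict: "t": time; "joints": joint angles; "qvel": joint speeds; "tau": joint torques, N m; "eef_pos": TCP position; "tcp_rot": TCP orientation; "ft_force": force on the tool from outside, world axes, zero at the start; "moment": the same for the moment, N m; "opening": opening from 0.0 (shut) to 1.0 (fully open).
Only numpy, scipy, OpenCV 4.12 (cv2) and the standard library are available. Lean on these libraries where they do the work, as an engineer would, in place of code of your own. Each camera call takes 0.05 s, during which the arm holds its last target. There are 200 camera calls.

## Working session

There is one attempt and no reset: what is moved stays moved. The work goes in short steps, Python scripts to look and compute and a tool call to move; the robot and the scene stay as the last step left them, time stands still between calls to the robot, and variables do not carry over. Pictures are saved under pics/ and viewed, about 12 in all and at most 16, crops included, and the job is handed in when it is done.

Besides the shell and the picture viewer there is one more tool, called after ">>>" by a JSON object that holds its "fn" and its "kwargs". carry_out: Moves the arm, as the interface text tells. Shifts and turns lie within -1 to 1; 1 stands for 0.5 m of shift or 180 degrees of turn. Its arguments: {"type":"object","properties":{"grip":{"type":"array"},"linear":{"type":"array"},"turn":{"type":"array"}},"required":["grip","linear","turn"]}

```bash
mkdir -p pics; ls
python3 - <<'E'
from cell import env,cams
import cv2,numpy as np
print(env.state())
for n in ("scene","top"):
    cv2.imwrite(f"pics/{n}0.png",cams.read_camera(n)); i=cams.camera_info(n); print(n,i["fx"],i["fy"],i["cx"],i["cy"],np.round(i["view"],3).tolist())
E
```

```text
pics
{'t': 0.0, 'joints': array([ 1.22338819e+00,  4.91602673e-01,  1.55945247e+00, -3.61588904e-05,
        1.09169235e+00, -1.05581612e-01]), 'qvel': array([-0.00092281, -0.00054645, -0.00149564, -0.0001187 ,  0.00052984,
       -0.00197035]), 'tau': array([-1.21586327e-03, -6.12632203e+01, -2.58172989e+01,  6.92186574e-02,
        4.82258108e-02, -6.05621972e-05]), 'eef_pos': array([149.56970897, 606.60493095, 228.0339117 ]), 'tcp_rot': array([-1.64861632,  1.56964104, -1.89042616]), 'ft_force': array([ 0.83287518, -0.16414607, -0.45822927]), 'moment': array([-0.0567281 ,  0.00736344,  0.05663346]), 'opening': 1.0038266670347757}
scene 443.22796209276413 443.22796209276413 317.08515181411957 199.2545873944993 [[-0.724, -0.69, 0.027, 411.939], [-0.308, 0.288, -0.907, 177.425], [0.617, -0.665, -0.421, 791.493], [0.0, 0.0, 0.0, 1.0]]
top 462.62141203906026 462.62141203906026 314.0684233554958 195.6047465424998 [[-0.019, -1.0, -0.007, 97.84], [-0.995, 0.02, -0.1, 510.969], [0.1, 0.005, -0.995, 1309.682], [0.0, 0.0, 0.0, 1.0]]
```

View pics/top0.png

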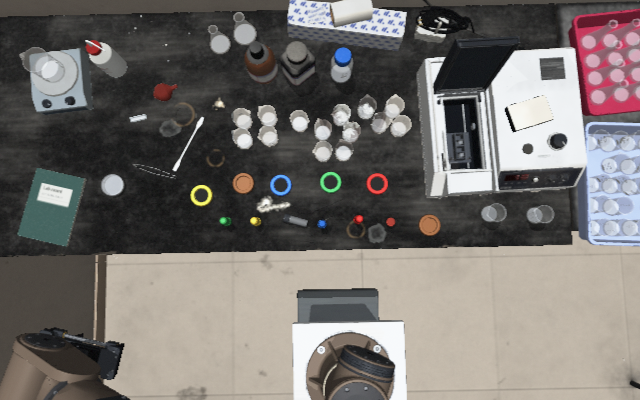

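View pics/scene0.png

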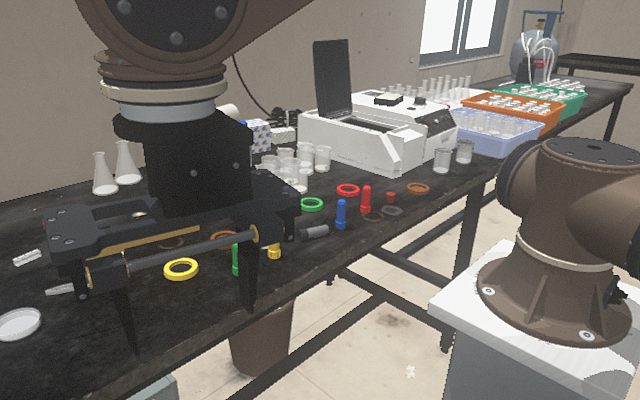

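Top view: stands at yellow (201,195), blue (280,184), green (330,181), red (377,183). Tubes at green (224,221), yellow (255,221), blue (322,223), red (359,218). The vial is at (296,221) and the stopper at (391,222). The scene view agrees on this order. Next I localise these by colour.

```bash
cat > h.py <<'E'
from cell import env,cams
import cv2,numpy as np
from scipy.spatial.transform import Rotation as R
HUE={"red":[(0,6),(174,180)],"yellow":[(24,34)],"green":[(50,80)],"blue":[(100,120)]}
def ray(info,u,v,z):
    V=np.array(info["view"]); Rm,t=V[:3,:3],V[:3,3]; c=-Rm.T@t
    d=Rm.T@np.array([(u-info["cx"])/info["fx"],(v-info["cy"])/info["fy"],1])
    return c+d*(z-c[2])/d[2]
def mask(img,col,smin=130,vmin=60):
    h=cv2.cvtColor(img,cv2.COLOR_BGR2HSV); m=0
    for a,b in HUE[col]: m=m|cv2.inRange(h,(a,smin,vmin),(b,255,255))
    return m
def blobs(img,col,amin=15):
    cs,_=cv2.findContours(mask(img,col),cv2.RETR_EXTERNAL,cv2.CHAIN_APPROX_NONE)
    out=[]
    for c in cs:
        x,y,w,h=cv2.boundingRect(c)
        if w*h>=amin: (cx,cy),r=cv2.minEnclosingCircle(c); out.append((x,y,w,h,cx,cy,r,c))
    return out
def toolaxes():
    s=env.state(); return s["eef_pos"],R.from_euler("xyz",s["tcp_rot"]).as_matrix()
def move(target):
    p,M=toolaxes(); return np.round(M.T@(np.array(target)-p)/500,4)
E
python3 - <<'E'
from h import *
img=cams.read_camera("top"); I=cams.camera_info("top")
for c in HUE:
    for b in blobs(img,c):
        if 160<b[1]<245 and 180<b[0]<420:
            z=12 if b[2]>14 else 62
            print(c,b[:4],np.round(ray(I,b[4],b[5],z),0), "diam",round(2*b[6]*(1355-z)/462,0))
for n,(u,v) in dict(vial=(296,221),stopper=(391,222)).items(): print(n,ray(I,u,v,12).round())
p,M=toolaxes();print(p,M.round(3))
wi=cams.camera_info("wrist");V=wi["view"];print("wristcam",(-V[:3,:3].T@V[:3,3]).round(),V[:3,:3].round(2).tolist(),wi["fx"])
E
```

```text
red (386, 217, 9, 10) [ 432. -124.   62.] diam 25.0
red (353, 215, 11, 9) [441. -34.  62.] diam 29.0
red (366, 173, 22, 22) [547. -96.  12.] diam 65.0
yellow (250, 217, 11, 9) [441. 254.  62.] diam 29.0
yellow (190, 185, 23, 22) [521. 418.  12.] diam 66.0
green (219, 217, 12, 9) [443. 339.  62.] diam 32.0
green (320, 172, 22, 21) [554.  40.  12.] diam 63.0
blue (317, 220, 10, 8) [429.  68.  62.] diam 26.0
blue (270, 174, 22, 22) [548. 186.  12.] diam 64.0
vial [441. 142.  12.]
stopper [ 433. -134.   12.]
[149.59105335 606.69095471 228.22214473] [[-0.     0.239  0.971]
 [-0.001  0.971 -0.239]
 [-1.    -0.001 -0.   ]]
wristcam [ 81. 623. 385.] [[0.24, 0.97, -0.0], [0.94, -0.23, 0.25], [0.24, -0.06, -0.97]] 317.36010724689413
```

>>> {"fn": "carry_out", "kwargs": {"grip": [-1, -1, -1, -1, -1], "linear": [[0, 0, 0], [0, 0, 0], [0, -0.07, 0.036], [0, -0.07, 0.036], [0, -0.07, 0.036]], "turn": [-0.038, -0.038, 0, 0, 0]}}

```text
t: 0.65
eef_pos: [203.5, 500.3, 228.3]
tcp_rot: [-2.023, 1.57, -2.025]
ft_force: [0.3, -0.1, -0.1]
opening: 0.997
```

>>> {"fn": "carry_out", "kwargs": {"grip": [-1, -1, -1, -1, -1], "linear": [[0, -0.07, 0.036], [0, -0.07, 0.036], [0, -0.07, 0.036], [0, -0.07, 0.036], [0, -0.07, 0.036]], "turn": [0, 0, 0, 0, 0]}}

```text
t: 1.15
eef_pos: [293.1, 324.9, 228.6]
tcp_rot: [0.739, 1.571, 0.736]
ft_force: [0.7, -0.1, 0.5]
opening: 0.996
```

>>> {"fn": "carry_out", "kwargs": {"grip": [-1, -1, -1, -1, -1], "linear": [[0, -0.07, 0.036], [0, -0.07, 0.036], [0, -0.07, 0.036], [0, -0.07, 0.036], [0, -0.07, 0.036]], "turn": [0, 0, 0, 0, 0]}}

```text
t: 1.65
eef_pos: [382.7, 149.6, 228.7]
tcp_rot: [0.616, 1.571, 0.613]
ft_force: [-0.6, 0.8, 0.1]
opening: 0.998
```

>>> {"fn": "carry_out", "kwargs": {"grip": [-1, -1, -1, -1], "linear": [[0, -0.08, 0.046], [0, -0.084, 0.046], [0, 0, 0], [0, 0, 0]], "turn": [0, 0, 0, 0]}}

```text
t: 2.05
eef_pos: [428.0, 68.2, 228.3]
tcp_rot: [2.91, 1.57, 2.905]
ft_force: [0.2, 0.1, -0.5]
opening: 1.003
```

```bash
cat > look.py <<'E'
import sys
from h import *
p,M=toolaxes(); I=cams.camera_info("wrist"); img=cams.read_camera("wrist"); I2=cams.camera_info("wrist")
cv2.imwrite(f"pics/{sys.argv[1]}.png",img)
print("tcp",p.round(1),"y",M[:,1].round(3),"x",M[:,0].round(3),"camshift",np.abs(np.array(I["view"])-I2["view"]).max().round(2))
for c in HUE:
    for b in blobs(img,c,150):
        x,y,w,h=b[:4]
        print(c,b[:4],[(z,ray(I,b[4],b[5],z).round(1)[:2].tolist()) for z in (12,34)],"2r",round(2*b[6],1), "px/mm@12", 'hull')
E
python3 look.py w1
```

```text
tcp [428.   68.2 228.3] y [0.006 1.    0.   ] x [-0.001  0.    -1.   ] camshift 0.26
red (165, 241, 34, 25) [(12, [526.7, -104.1]), (34, [516.7, -93.9])] 2r 39.1 px/mm@12 hull
red (207, 176, 36, 33) [(12, [448.0, -43.2]), (34, [442.6, -36.7])] 2r 39.2 px/mm@12 hull
red (136, 172, 28, 22) [(12, [433.9, -131.8]), (34, [429.4, -120.1])] 2r 27.9 px/mm@12 hull
yellow (568, 221, 52, 31) [(12, [514.8, 416.7]), (34, [505.5, 396.1])] 2r 52.9 px/mm@12 hull
yellow (461, 175, 49, 33) [(12, [448.9, 271.8]), (34, [443.5, 259.7])] 2r 50.2 px/mm@12 hull
green (273, 246, 47, 19) [(12, [541.6, 41.1]), (34, [530.8, 42.7])] 2r 46.1 px/mm@12 hull
green (531, 178, 60, 31) [(12, [451.4, 363.5]), (34, [445.9, 346.0])] 2r 61.4 px/mm@12 hull
blue (383, 244, 17, 21) [(12, [530.7, 163.6]), (34, [520.5, 158.0])] 2r 24.4 px/mm@12 hull
blue (306, 167, 22, 31) [(12, [436.5, 67.5]), (34, [431.8, 67.5])] 2r 30.4 px/mm@12 hull
```

View pics/w1.png

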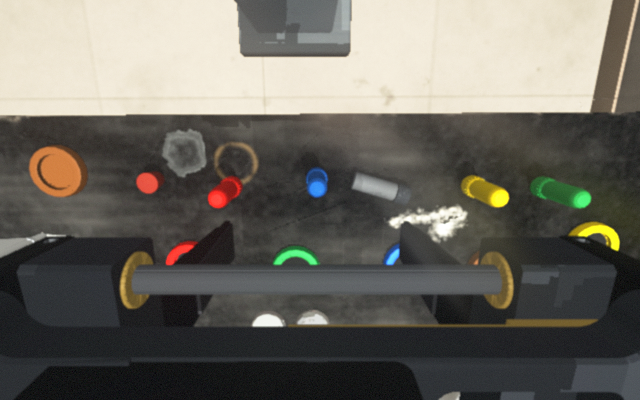

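Wrist view: the blue tube is centred at about (317,183) and the vial at (380,187). Every tube matches its top-camera position within about 3 mm. I'll part-close the jaws to about 43 mm and descend on blue.

>>> {"fn": "carry_out", "kwargs": {"grip": [0.1, 0.1, 0.1, 0.1, 0.1], "linear": [[0.05, -0.001, 0.005], [0.07, 0, 0], [0.08, 0, 0], [0, 0, 0], [0.06, 0, 0]], "turn": [0, 0, 0, 0, 0]}}

```text
t: 2.6
eef_pos: [431.6, 69.7, 100.7]
tcp_rot: [0.048, 1.567, 0.047]
ft_force: [0.9, 0.2, -0.1]
opening: 0.636
```

```bash
python3 look.py w2
python3 - <<'E'
from h import *
p,M=toolaxes(); cv2.imwrite("pics/s2.png",cams.read_camera("scene")[100:350,150:470]); print(p)
E
```

```text
tcp [431.6  69.7 100.7] y [0.001 1.    0.   ] x [ 0.004  0.    -1.   ] camshift 2.7
red (141, 199, 66, 40) [(12, [447.7, -47.7]), (34, [439.9, -37.2])] 2r 69.5 px/mm@12 hull
red (42, 193, 49, 34) [(12, [434.3, -132.4]), (34, [427.7, -114.3])] 2r 49.0 px/mm@12 hull
yellow (525, 199, 98, 53) [(12, [454.1, 280.5]), (34, [445.7, 261.5])] 2r 102.8 px/mm@12 hull
green (252, 298, 66, 27) [(12, [540.7, 40.7]), (34, [524.5, 43.3])] 2r 65.1 px/mm@12 hull
green (627, 203, 13, 28) [(12, [442.6, 330.6]), (34, [435.2, 307.1])] 2r 27.1 px/mm@12 hull
blue (299, 187, 33, 55) [(12, [439.8, 68.2]), (34, [432.7, 68.3])] 2r 54.2 px/mm@12 hull
[429.79249925  69.4540117   96.60930885]
```

View pics/w2.png

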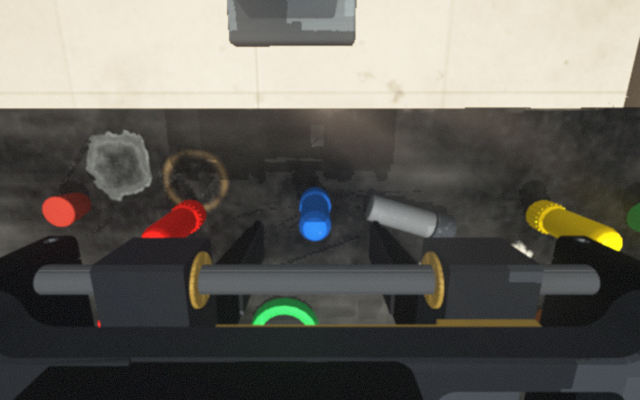

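Blue is at (315,215), centred between the fingers at about (433,68). Descending and gripping.

>>> {"fn": "carry_out", "kwargs": {"grip": [0.1, 0.1, 0.1, 0.1, 1], "linear": [[0, -0.002, 0.005], [0.03, 0, 0], [0.04, 0, 0], [0.036, 0, 0], [0, 0, 0]], "turn": [0, 0, 0, 0, 0]}}

```text
t: 3.2
eef_pos: [433.2, 67.7, 46.0]
tcp_rot: [2.977, 1.57, 2.974]
ft_force: [0.2, -0.4, 0.6]
opening: 0.411
```

>>> {"fn": "carry_out", "kwargs": {"grip": [1, 1, 1, 1, 1], "linear": [[0, 0, 0], [0, 0, 0], [0, 0, 0], [0, 0, 0], [0, 0, 0]], "turn": [0, 0, 0, 0, 0]}}

```text
t: 3.7
eef_pos: [433.7, 67.6, 46.9]
tcp_rot: [0.072, 1.568, 0.069]
ft_force: [0.3, 1.3, 9.9]
opening: 0.227
```

>>> {"fn": "carry_out", "kwargs": {"grip": [1, 1, 1, 1, 1], "linear": [[-0.04, 0, 0], [-0.06, 0, 0], [-0.06, 0, 0], [-0.04, 0, 0], [0, 0, 0]], "turn": [0, 0, 0, 0, 0]}}

```text
t: 4.2
eef_pos: [434.0, 67.5, 148.4]
tcp_rot: [0.021, 1.565, 0.018]
ft_force: [-0.2, 0.1, -1.1]
opening: 0.226
```

```bash
python3 look.py w3
python3 - <<'E'
from h import *
img=cams.read_camera("scene"); cv2.imwrite("pics/s3.png",img[100:350,150:470]); s=env.state();print(s["eef_pos"],s["ft_force"],s["opening"])
I=cams.camera_info("top");img=cams.read_camera("top")
for c in HUE:
    m=mask(img,c,90,40); m[:165]=0;m[:,:180]=0;m[:,400:]=0;m[212:]=0
    cs=max(cv2.findContours(m,cv2.RETR_EXTERNAL,cv2.CHAIN_APPROX_NONE)[0],key=len)
    (cx,cy),r=cv2.minEnclosingCircle(cs); e=cv2.fitEllipse(cs); print(c,ray(I,*e[0],10).round(1),ray(I,cx,cy,10).round(1),r)
E
```

```text
tcp [434.   67.5 148.4] y [0.003 1.    0.   ] x [ 0.005  0.    -1.   ] camshift 0.99
red (130, 294, 48, 28) [(12, [559.1, -104.1]), (34, [544.4, -91.2])] 2r 52.3 px/mm@12 hull
red (174, 184, 51, 45) [(12, [448.4, -46.5]), (34, [442.0, -37.9])] 2r 56.0 px/mm@12 hull
red (87, 178, 39, 29) [(12, [432.7, -132.2]), (34, [427.5, -117.2])] 2r 38.3 px/mm@12 hull
yellow (498, 184, 73, 45) [(12, [451.3, 276.1]), (34, [444.6, 260.4])] 2r 76.0 px/mm@12 hull
green (285, 294, 36, 31) [(12, [562.8, 52.1]), (34, [547.8, 53.3])] 2r 44.8 px/mm@12 hull
green (585, 186, 55, 38) [(12, [454.1, 352.5]), (34, [447.2, 331.1])] 2r 60.4 px/mm@12 hull
blue (294, 203, 44, 62) [(12, [480.9, 66.2]), (34, [472.0, 66.3])] 2r 67.6 px/mm@12 hull
[432.9640465   67.49999799 145.91669118] [-0.34014907  0.11918897 -1.04028104] 0.22720581516660676
red [546.5 -95.9  10. ] [546.5 -96.   10. ] 11.246282577514648
yellow [522.3 419.5  10. ] [522.8 418.8  10. ] 11.401854515075684
green [553.8  39.5  10. ] [553.5  39.8  10. ] 10.99252986907959
blue [548.3 186.   10. ] [547.9 186.2  10. ] 11.13185977935791
```

View pics/w3.png

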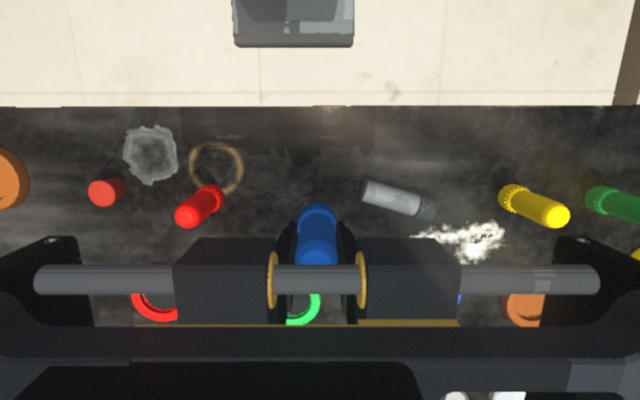

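Blue is held vertically. Moving over the blue stand at (548,186).

>>> {"fn": "carry_out", "kwargs": {"grip": [1, 1, 1, 1, 1], "linear": [[0, 0.059, 0.0575], [0, 0.059, 0.0575], [0, 0.059, 0.0575], [0, 0.059, 0.0575], [0, 0, 0]], "turn": [0, 0, 0, 0, 0]}}

```text
t: 4.85
eef_pos: [550.6, 187.8, 143.8]
tcp_rot: [2.002, 1.57, 2.001]
ft_force: [-0.6, -0.2, -0.1]
opening: 0.223
```

>>> {"fn": "carry_out", "kwargs": {"grip": [1, 1, 1, 1, 1], "linear": [[0.05, 0, 0], [0.05, 0, 0], [0.03, 0, 0], [0.02, 0, 0], [0, 0, 0]], "turn": [0, 0, 0, 0, 0]}}

```text
t: 5.35
eef_pos: [547.4, 184.7, 68.8]
tcp_rot: [-2.945, 1.567, -2.948]
ft_force: [0.1, 0.1, 0.1]
opening: 0.227
```

```bash
python3 look.py w4
python3 - <<'E'
from h import *
img=cams.read_camera("scene"); cv2.imwrite("pics/s4.png",cv2.resize(img[100:300,150:470],(800,500))); s=env.state();print(s["eef_pos"],s["ft_force"],s["opening"])
E
```

```text
tcp [547.4 184.7  68.8] y [ 0.003  1.    -0.001] x [-0.003 -0.001 -1.   ] camshift 0.68
yellow (596, 139, 44, 93) [(12, [525.0, 404.4]), (34, [520.1, 381.8])] 2r 92.2 px/mm@12 hull
yellow (410, 16, 87, 66) [(12, [438.0, 269.3]), (34, [442.0, 260.6])] 2r 93.9 px/mm@12 hull
green (71, 181, 94, 84) [(12, [551.4, 42.9]), (34, [543.8, 57.5])] 2r 95.4 px/mm@12 hull
green (540, 24, 100, 60) [(12, [439.2, 355.6]), (34, [443.1, 337.9])] 2r 109.7 px/mm@12 hull
blue (294, 203, 44, 62) [(12, [561.7, 183.9]), (34, [553.0, 184.0])] 2r 68.0 px/mm@12 hull
blue (276, 173, 88, 67) [(12, [545.9, 186.5]), (34, [538.8, 186.3])] 2r 87.7 px/mm@12 hull
[548.31485994 184.97619562  70.62779972] [-0.3528487   0.68780848  0.08999063] 0.22407318589046435
```

View pics/s4.png

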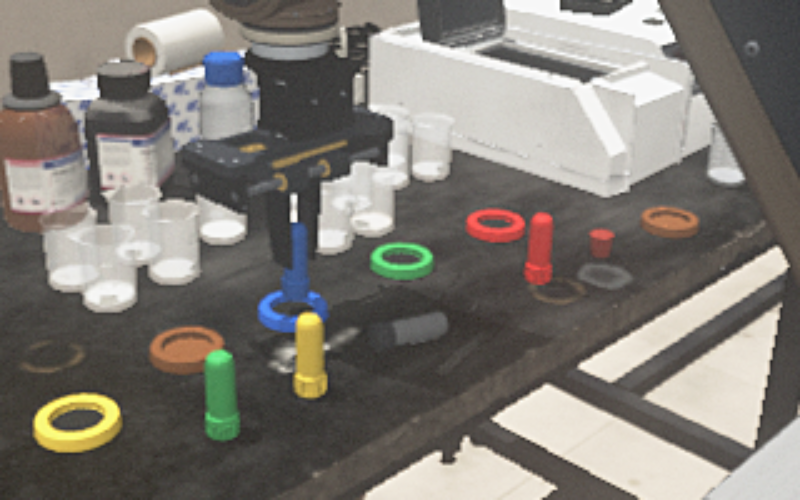

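The scene crop shows blue at (295,270), upright just above its stand. Lowering.

>>> {"fn": "carry_out", "kwargs": {"grip": [1, 1, 1, 1, 1], "linear": [[0.016, 0.001, 0], [0.012, 0, 0], [0.006, 0, 0], [0, 0, 0], [0, 0, 0]], "turn": [0, 0, 0, 0, 0]}}

```text
t: 5.95
eef_pos: [548.4, 185.7, 53.7]
tcp_rot: [1.352, 1.571, 1.349]
ft_force: [-0.2, -0.5, 0.5]
opening: 0.228
```

>>> {"fn": "carry_out", "kwargs": {"grip": [1, 1, 1, 1], "linear": [[0.003, 0, 0], [0, 0, 0], [0.003, 0, 0], [0, 0, 0]], "turn": [0, 0, 0, 0]}}

```text
t: 6.35
eef_pos: [548.8, 185.8, 51.9]
tcp_rot: [0.26, 1.569, 0.258]
ft_force: [-2.0, 0.1, 12.3]
opening: 0.229
```

Contact at 12 N, so the tube is on the recess floor. Releasing.

>>> {"fn": "carry_out", "kwargs": {"grip": [0.1, 0.1, 0.1, 0.1, 0.1], "linear": [[-0.001, 0, 0], [0, 0, 0], [0, 0, 0], [-0.04, 0, 0], [-0.06, 0, 0]], "turn": [0, 0, 0, 0, 0]}}

```text
t: 6.85
eef_pos: [547.6, 185.4, 100.2]
tcp_rot: [-2.944, 1.567, -2.948]
ft_force: [0.1, -0.5, 1.6]
opening: 0.45
```

>>> {"fn": "carry_out", "kwargs": {"grip": [0.1, 0.1, 0.1, 0.1, 0.1], "linear": [[-0.06, 0, 0], [-0.02, 0, -0.08], [0, 0, -0.08], [0, 0, -0.02], [0, 0, 0]], "turn": [0, 0, 0, 0, 0]}}

```text
t: 7.35
eef_pos: [457.7, 186.1, 141.4]
tcp_rot: [0.621, 1.571, 0.619]
ft_force: [1.3, 0.3, 0.4]
opening: 0.45
```

```bash
python3 look.py w5
python3 - <<'E'
from h import *
img=cams.read_camera("scene"); cv2.imwrite("pics/s5.png",cv2.resize(img[100:300,150:470],(800,500))); s=env.state();print(s["eef_pos"],s["ft_force"],s["opening"])
E
```

```text
tcp [457.7 186.1 141.4] y [0.002 1.    0.   ] x [ 0.  0. -1.] camshift 1.26
red (9, 162, 87, 42) [(12, [447.9, -57.6]), (34, [443.2, -38.8])] 2r 87.9 px/mm@12 hull
yellow (516, 223, 65, 43) [(12, [514.7, 411.3]), (34, [504.9, 394.0])] 2r 69.4 px/mm@12 hull
yellow (380, 162, 47, 42) [(12, [448.8, 264.9]), (34, [444.0, 258.8])] 2r 49.7 px/mm@12 hull
green (471, 164, 69, 41) [(12, [449.4, 359.6]), (34, [444.6, 346.2])] 2r 70.3 px/mm@12 hull
blue (292, 294, 52, 31) [(12, [568.3, 186.5]), (34, [554.3, 186.5])] 2r 51.7 px/mm@12 hull
blue (290, 248, 55, 17) [(12, [529.2, 186.1]), (34, [518.3, 186.1])] 2r 54.0 px/mm@12 hull
[459.64833875 186.09590258 141.22950979] [ 0.41898894 -0.25140516 -0.46352003] 0.4507715145032837
```

View pics/w5.png

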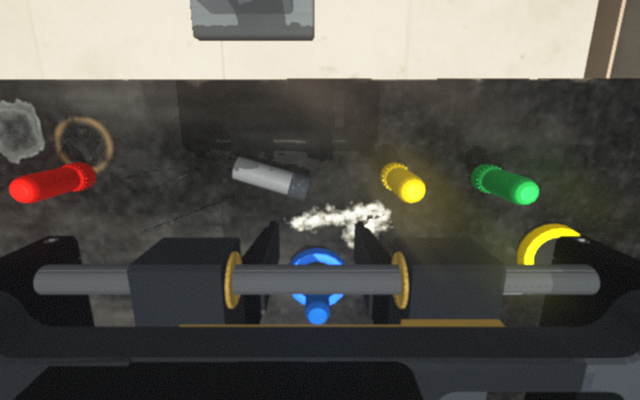

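Blue stands centred in its ring at (317,280). Yellow next, at about (443,257.5).

>>> {"fn": "carry_out", "kwargs": {"grip": [0.1, 0.1, 0.1, 0.1, 0.1], "linear": [[0, 0.07, -0.015], [0, 0.073, -0.016], [0, 0, 0], [0, 0, 0], [0, 0, 0]], "turn": [0, 0, 0, 0, 0]}}

```text
t: 7.95
eef_pos: [443.8, 256.9, 140.8]
tcp_rot: [-2.551, 1.57, -2.554]
ft_force: [-0.1, 0.0, 0.3]
opening: 0.455
```

```bash
python3 look.py w6 | egrep "tcp|yellow|green"
```

```text
tcp [443.8 256.9 140.8] y [ 0.004  1.    -0.   ] x [-0. -0. -1.] camshift 0.16
yellow (471, 236, 43, 30) [(12, [502.5, 427.0]), (34, [492.6, 413.9])] 2r 48.9 px/mm@12 hull
yellow (304, 177, 30, 44) [(12, [449.4, 258.1]), (34, [443.6, 258.0])] 2r 43.7 px/mm@12 hull
green (89, 294, 45, 32) [(12, [564.3, 47.1]), (34, [549.6, 63.3])] 2r 46.6 px/mm@12 hull
green (396, 179, 48, 44) [(12, [450.6, 353.4]), (34, [444.7, 345.9])] 2r 53.2 px/mm@12 hull
```

Yellow is at (443.6,258), within 1.5 mm of the TCP. Descending 97 mm and gripping.

>>> {"fn": "carry_out", "kwargs": {"grip": [0.1, 0.1, 0.1, 0.1, 0.1], "linear": [[0.06, 0.002, 0], [0.06, 0, 0], [0.05, 0, 0], [0.024, 0, 0], [0, 0, 0]], "turn": [0, 0, 0, 0, 0]}}

```text
t: 8.5
eef_pos: [443.0, 257.7, 43.0]
tcp_rot: [-2.763, 1.568, -2.767]
ft_force: [-0.4, 0.2, -0.4]
opening: 0.449
```

>>> {"fn": "carry_out", "kwargs": {"grip": [1, 1, 1, 1, 1], "linear": [[0, 0, 0], [0, 0, 0], [0, 0, 0], [0, 0, 0], [0, 0, 0]], "turn": [0, 0, 0, 0, 0]}}

```text
t: 9.0
eef_pos: [443.5, 258.7, 45.0]
tcp_rot: [0.429, 1.569, 0.426]
ft_force: [-0.4, -0.7, 7.1]
opening: 0.223
```

>>> {"fn": "carry_out", "kwargs": {"grip": [1, 1, 1, 1, 1], "linear": [[-0.04, 0, 0], [-0.06, 0, 0], [-0.06, 0, 0], [-0.05, 0, 0], [0, 0, 0]], "turn": [0, 0, 0, 0, 0]}}

```text
t: 9.5
eef_pos: [444.1, 259.0, 152.2]
tcp_rot: [0.414, 1.565, 0.411]
ft_force: [0.4, 0.0, -0.5]
opening: 0.215
```

>>> {"fn": "carry_out", "kwargs": {"grip": [1, 1, 1, 1, 1], "linear": [[0, 0.08, 0.039], [0, 0.08, 0.039], [0, 0.08, 0.039], [0, 0.08, 0.039], [0, 0, 0]], "turn": [0, 0, 0, 0, 0]}}

```text
t: 10.0
eef_pos: [522.6, 421.9, 147.5]
tcp_rot: [0.988, 1.57, 0.987]
ft_force: [-0.9, -0.4, -1.6]
opening: 0.22
```

>>> {"fn": "carry_out", "kwargs": {"grip": [1, 1, 1, 1, 1], "linear": [[0.06, 0, 0], [0.05, 0, 0], [0.04, 0, 0], [0.02, 0, 0], [0, 0, 0]], "turn": [0, 0, 0, 0, 0]}}

```text
t: 10.5
eef_pos: [520.9, 417.5, 62.5]
tcp_rot: [-2.569, 1.568, -2.572]
ft_force: [-0.1, 0.1, 0.0]
opening: 0.222
```

```bash
python3 look.py w7 | egrep "tcp|yellow|green"
python3 - <<'E'
from h import *
img=cams.read_camera("scene"); a=cv2.resize(img[150:350,100:420],(640,400)); cv2.imwrite("pics/c7.png",np.vstack([a[:,:],])); s=env.state();print(s["eef_pos"],s["ft_force"],s["opening"])
E
```

```text
tcp [520.9 417.5  62.5] y [ 0.003  1.    -0.002] x [-0.002 -0.002 -1.   ] camshift 0.64
yellow (294, 205, 45, 60) [(12, [533.9, 417.0]), (34, [525.1, 417.0])] 2r 66.1 px/mm@12 hull
yellow (275, 175, 91, 67) [(12, [520.2, 419.6]), (34, [512.8, 419.3])] 2r 91.1 px/mm@12 hull
yellow (357, 165, 30, 34) [(12, [493.9, 455.5]), (34, [489.3, 451.5])] 2r 35.8 px/mm@12 hull
green (140, 80, 85, 48) [(12, [444.1, 333.0]), (34, [444.8, 341.9])] 2r 85.3 px/mm@12 hull
[521.73307041 418.19310579  64.61950577] [0.38514048 0.24353905 0.0388432 ] 0.22071828825271583
```

View pics/w7.png

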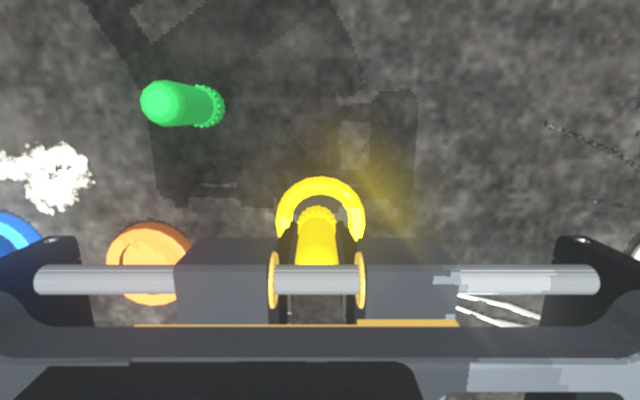

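Yellow's foot is at (317,212) and the ring centre at (321,217), so it is aligned within about 2 mm. Lowering.

>>> {"fn": "carry_out", "kwargs": {"grip": [1, 1, 1, 1, 1], "linear": [[0.012, 0.003, 0], [0.008, 0, 0], [0.004, 0, 0], [0.003, 0, 0], [0, 0, 0]], "turn": [0, 0, 0, 0, 0]}}

```text
t: 11.1
eef_pos: [521.5, 419.7, 50.5]
tcp_rot: [2.953, 1.571, 2.95]
ft_force: [-0.0, -0.1, -0.2]
opening: 0.22
```

>>> {"fn": "carry_out", "kwargs": {"grip": [1, 1, 1, 1], "linear": [[0.003, 0, 0], [0, 0, 0], [0.003, 0, 0], [0, 0, 0]], "turn": [0, 0, 0, 0]}}

```text
t: 11.5
eef_pos: [522.0, 420.0, 49.9]
tcp_rot: [0.56, 1.569, 0.557]
ft_force: [-4.6, -3.0, 17.9]
opening: 0.22
```

>>> {"fn": "carry_out", "kwargs": {"grip": [0.1, 0.1, 0.1, 0.1, 0.1], "linear": [[-0.002, 0, 0], [0, 0, 0], [0, 0, 0], [-0.04, 0, 0], [-0.06, 0, 0]], "turn": [0, 0, 0, 0, 0]}}

```text
t: 12.0
eef_pos: [520.8, 419.2, 97.2]
tcp_rot: [-2.575, 1.567, -2.578]
ft_force: [0.3, 0.4, 0.2]
opening: 0.446
```

>>> {"fn": "carry_out", "kwargs": {"grip": [0.1, 0.1, 0.1, 0.1, 0.1], "linear": [[-0.08, 0, 0], [0, -0.05, -0.05], [0, -0.05, -0.052], [0, -0.05, -0.052], [0, 0, 0]], "turn": [0, 0, 0, 0, 0]}}

```text
t: 12.5
eef_pos: [441.4, 342.6, 138.6]
tcp_rot: [-2.587, 1.568, -2.59]
ft_force: [0.8, 0.1, 0.1]
opening: 0.448
```

```bash
python3 look.py w8 | egrep "tcp|yellow|green"
```

```text
tcp [441.4 342.6 138.6] y [ 0.003  1.    -0.002] x [-0.003 -0.002 -1.   ] camshift 1.93
yellow (381, 241, 13, 15) [(12, [495.6, 410.7]), (34, [485.9, 405.4])] 2r 16.1 px/mm@12 hull
green (305, 183, 29, 44) [(12, [451.9, 344.5]), (34, [445.6, 344.3])] 2r 44.1 px/mm@12 hull
```

View pics/w8.png

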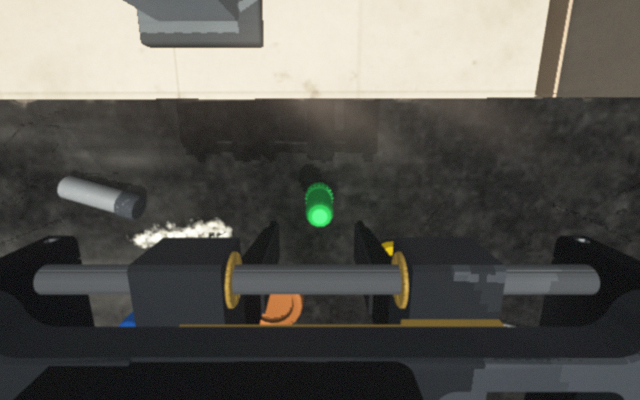

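Green is at (319,205), which is (444.5,344.3) in the world. I shift +1.5 mm in y and +2 mm in x, then descend.

>>> {"fn": "carry_out", "kwargs": {"grip": [0.1, 0.1, 0.1, 0.1, 0.1], "linear": [[0.06, 0.003, 0.004], [0.06, 0, 0], [0.05, 0, 0], [0.02, 0, 0], [0, 0, 0]], "turn": [0, 0, 0, 0, 0]}}

```text
t: 13.05
eef_pos: [446.4, 346.5, 42.4]
tcp_rot: [-2.635, 1.569, -2.638]
ft_force: [-0.2, -0.4, 0.1]
opening: 0.453
```

>>> {"fn": "carry_out", "kwargs": {"grip": [1, 1, 1, 1, 1], "linear": [[0, 0, 0], [0, 0, 0], [0, 0, 0], [0, 0, 0], [0, 0, 0]], "turn": [0, 0, 0, 0, 0]}}

```text
t: 13.55
eef_pos: [446.8, 346.7, 44.5]
tcp_rot: [0.588, 1.569, 0.585]
ft_force: [0.1, 0.5, 6.8]
opening: 0.221
```

>>> {"fn": "carry_out", "kwargs": {"grip": [1, 1, 1, 1, 1], "linear": [[-0.04, 0, 0], [-0.06, 0, 0], [-0.07, 0, 0], [-0.07, 0, 0], [0, 0, 0]], "turn": [0, 0, 0, 0, 0]}}

```text
t: 14.05
eef_pos: [447.7, 347.3, 168.0]
tcp_rot: [0.557, 1.564, 0.554]
ft_force: [0.0, -0.5, -1.1]
opening: 0.22
```

>>> {"fn": "carry_out", "kwargs": {"grip": [1, 1, 1, 1], "linear": [[0, -0.077, 0.027], [0, -0.077, 0.027], [0, -0.077, 0.027], [0, -0.077, 0.027]], "turn": [0, 0, 0, 0]}}

```text
t: 14.45
eef_pos: [499.8, 190.8, 163.0]
tcp_rot: [-2.997, 1.57, -3.0]
ft_force: [0.0, -0.1, -0.2]
opening: 0.22
```

>>> {"fn": "carry_out", "kwargs": {"grip": [1, 1, 1, 1, 1], "linear": [[0, -0.077, 0.027], [0, -0.077, 0.027], [0, -0.077, 0.027], [0, -0.077, 0.027], [0, 0, 0]], "turn": [0, 0, 0, 0, 0]}}

```text
t: 14.95
eef_pos: [554.5, 34.3, 162.8]
tcp_rot: [-1.551, 1.57, -1.558]
ft_force: [-0.1, 0.8, -0.5]
opening: 0.221
```

>>> {"fn": "carry_out", "kwargs": {"grip": [1, 1, 1, 1, 1], "linear": [[0.06, 0, 0], [0.06, 0, 0], [0.05, 0, 0], [0.03, 0, 0], [0, 0, 0]], "turn": [0, 0, 0, 0, 0]}}

```text
t: 15.45
eef_pos: [551.9, 38.7, 61.4]
tcp_rot: [3.061, 1.566, 3.059]
ft_force: [0.5, 0.4, -0.2]
opening: 0.221
```

```bash
python3 look.py w9 | egrep "tcp|red|green"
```

```text
tcp [551.9  38.7  61.4] y [0.003 1.    0.   ] x [-0.004  0.    -1.   ] camshift 0.87
red (73, 166, 99, 91) [(12, [545.5, -93.9]), (34, [538.7, -79.8])] 2r 100.8 px/mm@12 hull
red (0, 2, 64, 51) [(12, [430.1, -129.8]), (34, [435.6, -111.8])] 2r 74.6 px/mm@12 hull
red (123, 0, 95, 73) [(12, [435.7, -47.9]), (34, [440.7, -38.7])] 2r 104.0 px/mm@12 hull
green (295, 204, 44, 61) [(12, [563.8, 38.0]), (34, [555.1, 38.1])] 2r 66.8 px/mm@12 hull
green (274, 176, 90, 66) [(12, [551.7, 39.8]), (34, [544.3, 39.7])] 2r 89.9 px/mm@12 hull
```

View pics/w9.png

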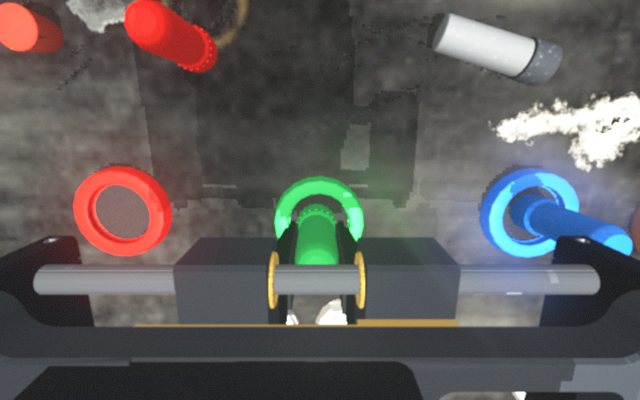

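Green's foot is at (317,212) and its ring centre at (319,217), so it is aligned. Blue's foot is in its ring, and red's ring is at (122,210). Lowering.

>>> {"fn": "carry_out", "kwargs": {"grip": [1, 1, 1, 1, 1], "linear": [[0.012, 0.002, 0.001], [0.008, 0, 0], [0.003, 0, 0], [0.003, 0, 0], [0, 0, 0]], "turn": [0, 0, 0, 0, 0]}}

```text
t: 16.0
eef_pos: [554.0, 39.1, 50.7]
tcp_rot: [0.489, 1.571, 0.486]
ft_force: [0.1, 0.2, -0.5]
opening: 0.222
```

>>> {"fn": "carry_out", "kwargs": {"grip": [1, 1, 1], "linear": [[0.003, 0, 0], [0, 0, 0], [0, 0, 0]], "turn": [0, 0, 0]}}

```text
t: 16.3
eef_pos: [554.2, 39.1, 49.5]
tcp_rot: [0.062, 1.57, 0.059]
ft_force: [-0.9, -0.0, 5.1]
opening: 0.219
```

>>> {"fn": "carry_out", "kwargs": {"grip": [0.1, 0.1, 0.1, 0.1, 0.1], "linear": [[0, 0, 0], [0, 0, 0], [0, 0, 0], [-0.04, 0, 0], [-0.06, 0, 0]], "turn": [0, 0, 0, 0, 0]}}

```text
t: 16.8
eef_pos: [553.1, 39.1, 98.3]
tcp_rot: [3.066, 1.567, 3.063]
ft_force: [0.1, 0.0, 1.2]
opening: 0.448
```

>>> {"fn": "carry_out", "kwargs": {"grip": [0.1, 0.1, 0.1, 0.1, 0.1], "linear": [[-0.08, 0, 0], [0, -0.051, -0.075], [0, -0.051, -0.075], [0, -0.051, -0.075], [0, 0, 0]], "turn": [0, 0, 0, 0, 0]}}

```text
t: 17.3
eef_pos: [437.3, -38.3, 139.1]
tcp_rot: [2.96, 1.568, 2.955]
ft_force: [-0.1, -0.8, 0.2]
opening: 0.45
```

```bash
python3 look.py w10 | egrep "tcp|red|green"
```

```text
tcp [437.3 -38.3 139.1] y [0.005 1.    0.   ] x [-0.003  0.001 -1.   ] camshift 2.59
red (258, 294, 34, 31) [(12, [557.9, -81.8]), (34, [543.1, -78.5])] 2r 43.3 px/mm@12 hull
red (305, 183, 30, 47) [(12, [449.4, -35.7]), (34, [443.0, -36.0])] 2r 46.0 px/mm@12 hull
red (200, 178, 31, 29) [(12, [434.6, -131.6]), (34, [429.4, -124.3])] 2r 32.5 px/mm@12 hull
green (363, 297, 11, 26) [(12, [559.1, 13.1]), (34, [544.2, 9.1])] 2r 26.9 px/mm@12 hull
```

View pics/w10.png

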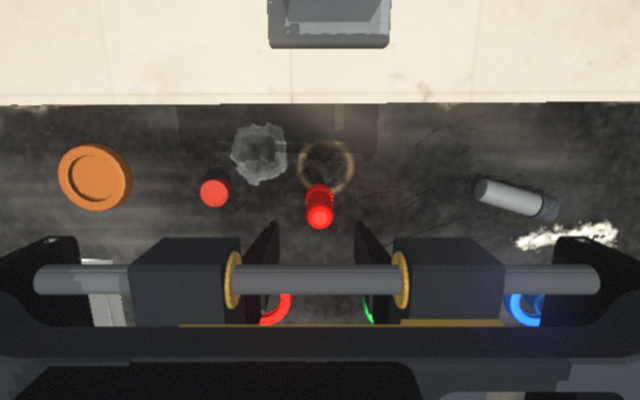

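The red tube is at (319,206), about (442,-36.5) in the world, and the stopper is well clear at (214,193). Descending.

>>> {"fn": "carry_out", "kwargs": {"grip": [0.1, 0.1, 0.1, 0.1, 0.1], "linear": [[0.06, 0.002, 0.001], [0.06, 0, 0], [0.05, 0, 0], [0.022, 0, 0], [0, 0, 0]], "turn": [0, 0, 0, 0, 0]}}

```text
t: 17.85
eef_pos: [441.8, -35.7, 42.0]
tcp_rot: [2.863, 1.569, 2.86]
ft_force: [0.8, 0.2, 0.4]
opening: 0.449
```

>>> {"fn": "carry_out", "kwargs": {"grip": [1, 1, 1, 1, 1], "linear": [[0, 0, 0], [0, 0, 0], [0, 0, 0], [0, 0, 0], [0, 0, 0]], "turn": [0, 0, 0, 0, 0]}}

```text
t: 18.35
eef_pos: [442.2, -36.1, 43.9]
tcp_rot: [-0.132, 1.569, -0.135]
ft_force: [0.1, 0.2, 8.1]
opening: 0.224
```

>>> {"fn": "carry_out", "kwargs": {"grip": [1, 1, 1, 1, 1], "linear": [[-0.04, 0, 0], [-0.06, 0, 0], [-0.07, 0, 0], [-0.06, 0, 0], [0, 0, 0]], "turn": [0, 0, 0, 0, 0]}}

```text
t: 18.85
eef_pos: [442.9, -36.3, 161.5]
tcp_rot: [-0.217, 1.564, -0.22]
ft_force: [0.4, 0.1, -0.2]
opening: 0.222
```

>>> {"fn": "carry_out", "kwargs": {"grip": [1, 1, 1, 1, 1], "linear": [[0, -0.04, 0.07], [0, -0.04, 0.07], [0, -0.04, 0.07], [0, 0, 0], [0, 0, 0]], "turn": [0, 0, 0, 0, 0]}}

```text
t: 19.35
eef_pos: [546.0, -96.5, 156.8]
tcp_rot: [2.792, 1.569, 2.788]
ft_force: [-0.4, 0.1, -0.2]
opening: 0.222
```

>>> {"fn": "carry_out", "kwargs": {"grip": [1, 1, 1, 1, 1], "linear": [[0.06, 0, 0], [0.06, 0, 0], [0.05, 0, 0], [0.02, 0, 0], [0, 0, 0]], "turn": [0, 0, 0, 0, 0]}}

```text
t: 19.85
eef_pos: [545.4, -95.8, 62.2]
tcp_rot: [2.814, 1.568, 2.811]
ft_force: [-0.5, -0.3, -0.1]
opening: 0.222
```

```bash
python3 look.py w11 | egrep "tcp|red|green"
```

```text
tcp [545.4 -95.8  62.2] y [0.003 1.    0.001] x [-0.003  0.001 -1.   ] camshift 0.8
red (294, 206, 45, 59) [(12, [559.0, -96.5]), (34, [550.1, -96.4])] 2r 65.5 px/mm@12 hull
red (272, 174, 90, 67) [(12, [544.3, -96.3]), (34, [537.0, -96.3])] 2r 91.0 px/mm@12 hull
red (235, 15, 45, 49) [(12, [431.4, -131.0]), (34, [436.1, -127.3])] 2r 50.3 px/mm@12 hull
green (461, 185, 98, 80) [(12, [556.0, 38.3]), (34, [547.4, 24.0])] 2r 100.4 px/mm@12 hull
```

View pics/w11.png

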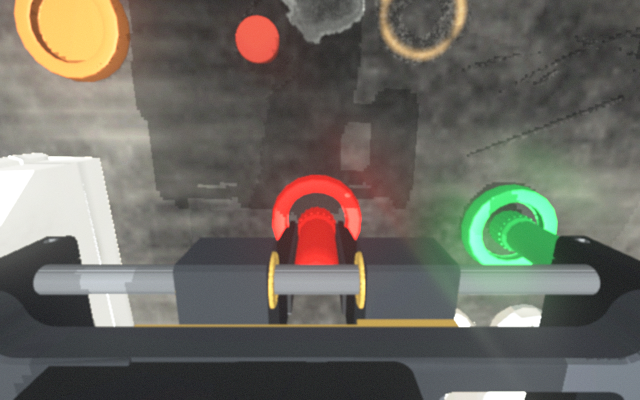

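The red foot is centred in its ring at (317,215), and green stands in its recess at (512,228). Lowering.

>>> {"fn": "carry_out", "kwargs": {"grip": [1, 1, 1, 1, 1], "linear": [[0.012, 0, -0.001], [0.008, 0, 0], [0.003, 0, 0], [0.003, 0, 0], [0, 0, 0]], "turn": [0, 0, 0, 0, 0]}}

```text
t: 20.4
eef_pos: [546.0, -96.4, 50.1]
tcp_rot: [0.944, 1.571, 0.941]
ft_force: [1.1, 0.2, -1.2]
opening: 0.219
```

>>> {"fn": "carry_out", "kwargs": {"grip": [1, 1, 1], "linear": [[0.003, 0, 0], [0, 0, 0], [0, 0, 0]], "turn": [0, 0, 0]}}

```text
t: 20.7
eef_pos: [546.2, -96.4, 48.9]
tcp_rot: [-0.108, 1.57, -0.111]
ft_force: [-0.5, 0.5, 4.1]
opening: 0.226
```

Contact. Release, lift and retreat.

>>> {"fn": "carry_out", "kwargs": {"grip": [0.1, 0.1, 0.1, 0.1, 0.1], "linear": [[0, 0, 0], [0, 0, 0], [0, 0, 0], [-0.04, 0, 0], [-0.06, 0, 0]], "turn": [0, 0, 0, 0, 0]}}

```text
t: 21.2
eef_pos: [545.2, -96.2, 97.8]
tcp_rot: [2.827, 1.567, 2.824]
ft_force: [0.1, -0.6, 0.6]
opening: 0.451
```

>>> {"fn": "carry_out", "kwargs": {"grip": [0.1, 0.1, 0.1, 0.1, 0.1], "linear": [[-0.08, 0, 0], [-0.08, 0, 0], [-0.04, 0, -0.08], [0, 0, -0.09], [0, 0, -0.08]], "turn": [0, 0, 0, 0, 0]}}

```text
t: 21.7
eef_pos: [419.2, -95.7, 199.0]
tcp_rot: [-0.306, 1.57, -0.308]
ft_force: [0.6, 0.1, -0.4]
opening: 0.45
```

Run:
```python
from h import *
s=env.state();print(s["eef_pos"],s["ft_force"],s["t"])
img=cams.read_camera("scene"); a=cv2.resize(img[130:300,120:440],(800,425))
t=cams.read_camera("top"); I=cams.camera_info("top")
cv2.imwrite("pics/end.png",np.vstack([a,cv2.resize(t[165:240,180:440],(800,175),interpolation=cv2.INTER_LINEAR)]))
for n,(u,v) in dict(stopper=(386,217)).items():
    for b in blobs(t,"red"):
        if 160<b[1]<245 and 340<b[0]<420: print(b[:4],ray(I,b[4],b[5],12).round())
```

```text
[419.17891982 -95.66072675 198.95302144] [ 0.57683922  0.05023034 -0.3503498 ] 21.7
(366, 173, 22, 22) [547. -96.  12.]
```

View pics/end.png

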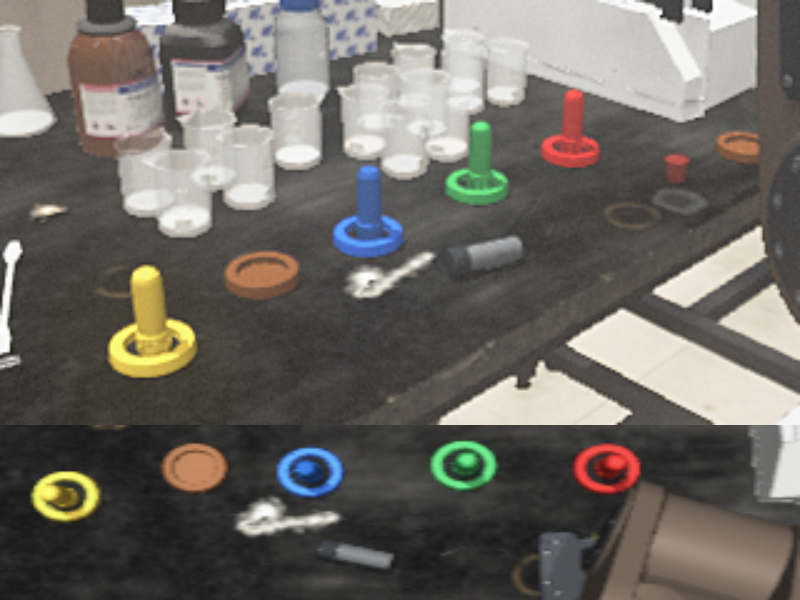

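All four tubes stand upright in their own rings: scene crop yellow (150,330), blue (368,215), green (481,170), red (573,130). The stopper and vial are where they were. Handing in.

```bash
python3 -c "
from cell import env
print(env.job_done(), env.state()['t'])"
```

```text
the job is handed in; nothing more can be done
the job is handed in; nothing more can be done
```

All four tubes are standing upright in the stands of their own colour, and the job is handed in. The last clock reading was 21.7 s of the 93 s allowed. Blue was placed and released first, then yellow, green and red.

- **Placing:** each tube was gripped from above and lowered until the wrist force showed contact with the recess floor (4 to 18 N). In the wrist pictures each foot was within about 2.5 mm of its ring's centre just before lowering.
- **Last pictures:** the scene and top views show all four tubes upright in their rings and the gripper clear of everything. No check failed or disagreed.
- **Stopper and vial:** both look unmoved. In the last top view the arm hid the stopper, so its final place was judged by eye from the scene picture. The vial was judged by eye too. Neither was touched as far as I could see.
- **Not measured:** I did not measure the tubes' final offsets or heights after release; those rest on the pictures and the contact forces.

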